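# Complete the gel-cassette carrier and lift it out of its rinse tank

## Task

Take the green-topped gel cassette out of the grey bench stand and slide it down into the empty slot of the steel carrier in the blue tank until it sits fully home, beside the one already there. Then swing the carrier's wire bail upright by its black grip, lift the carrier with both cassettes straight up without tipping it until it hangs clear above the tank, and finish holding it there by the bail, level and still. Leave the orange-topped cassette in the stand and the other things on the bench alone.

Things in the scene. Friction and masses are not known exactly. Their poses are not given: they have to be found in the camera images.
- cassette_green_mid (a point): Centre of the loose cassette to load: upright white slab with a green top strip, 8 mm thick (its x, grip across this), 84 mm wide (y), 90 mm tall (z up; point 45 mm below its top), about 70 g. It starts in one of the stand's two 26 mm deep grooves, lower edge 8 mm above the bench, 0.8 mm play each side; 44 mm of air to the other cassette.
- cassette_orange_mid (a point): Centre of a cassette of the same size with an orange top strip, in the other groove of the stand, 52 mm away along the stand's x axis. Leave it there.
- cassette_in_mid (a point): Centre of a green-topped cassette of the same size that already sits home in the carrier's other slot.
- stand_top (a point): Middle of the top face of the grey grooved stand (fixed; 90 mm along its x, 104 mm along its y, 34 mm high). Its two grooves run along its y axis at 26 mm either side of the middle.
- tank_rim (a point): Centre of the open top of the blue rinse tank (fixed; 84 mm along its x, 108 mm along its y, with a rim 5 mm wider all round; 50 mm high, so the point is 50 mm above the bench; floor 5 mm thick). The carrier stands loose in it with about 3 to 4 mm of play all round.
- carrier_base (a point): Middle of the underside of the loose stainless carrier (68 mm along x, 93 mm along y, about 0.34 kg), z up. End plates 74 mm high at its two y ends; floor plate 4 mm. Two slots 22 mm either side of the middle along x, the filled one at -22 mm; cassettes stand in them with faces square to x, width along y. It starts on the tank floor, this point 5 mm above the bench.
- free_slot (a point): Middle of the seat of the carrier's empty slot (carrier's axes; at x +22 mm, 4 mm above its underside). Cassette home: its centre 45 mm above this point. Slot 10 mm wide along x, 86 mm along y. Guide ribs at both y ends flare from 60 mm above the seat to 11 mm off centre along x at 69 mm; lips widen y by 3 mm. A seated cassette stands 20 mm above the plates; 36 mm of air to its neighbour.
- bail_axis (a point): Middle of the bail's hinge axis, which runs along the carrier's y axis, 68 mm above the carrier's underside. Moves with the carrier.
- bail_grip (a point): Middle of the wire bail's black grip sleeve (10 mm thick, 50 mm long, along the carrier's y), 100 mm from the hinge axis. At the start folded toward the carrier's -x side, 10 degrees above level, sleeve about 90 mm above the bench; the two legs, 103 mm apart, lie outside the slots. Grip across the sleeve: round, it can turn between flat fingers while the bail swings.
- bail (a joint): Bail angle, rad: 0 folded on its stop toward the carrier's -x side, 1.40 upright (sleeve straight above the hinge axis), stop at 1.65. Swings freely: let go, it falls back to 0 unless past upright.
- bottle_red_mid (a point): Reagent bottle with orange cap, 56 mm across, 116 mm high, loose (point half-way up); leave it.
- swab_pack_top (a point): Pale blue-white pack, 60 x 110 x 45 mm, loose (point on its top); leave it.
- tape_roll_top (a point): Roll of cream tape, 60 mm across, 19 mm high, loose (point at its top); leave it.

How it is judged:
By the outcome, as a careful person would: the job done as asked, in the order asked, and still so for the second after the job is handed in, while the arm keeps its last pose, push and grip.
It also fails if it takes over 59 s, if anything falls off the work surface, if the arm or the gripper's body presses on something with over 40 N, if the wrist force passes 120 N, or if a joint passes its speed limit or range.

## Robot

A 6-joint arm with a two-finger parallel gripper is mounted at the origin on a cart in front of the work surface, level with it; the furniture and walls round the work are solid. World frame = base frame: x ahead of the robot, y to its left, z up, the work surface at z = 0. Lengths are in m, angles in rad, forces in N, time in s.
With the tool pointing down it reaches from about 0.35 to 0.975 m from the base axis. Payload 7.1 kg.
Tool frame: the origin (TCP) lies midway between the tips of the shut fingers; the grasp point (between the pads) lies 19 mm behind it; z points along the fingers, y is the line along which they close (so a half turn about z gives the same grasp; the last joint's range is limited). The gripper opens to 88 mm and grips with 3 to 60 N. Pads are 20 mm wide; open, the fingers measure 115 mm over their backs; the gripper's body (75 mm by 178 mm) begins 61 mm behind the grasp point.
Start: joints at [-1.194, 0.423, 1.63, -0, 1.089, -0.019], TCP at [0.241, -0.577, 0.188] pointing down, gripper open.
Joint ranges: [-3, 3], [-0.9, 2.11], [0.09, 2.58], [-1.31, 4.45], [0.11, 2.69], [-2.54, 2.54]. Speed limits (rad/s): [2.39, 2.39, 3.01, 3.14, 3.14, 3.14].

## Interface

Orientations are given as a unit quaternion [w, x, y, z].
In Python, from station import move_pose, movel, movej, command_gripper, wait, inverse_kinematics, read_camera, camera_info, MotionError, job_done, get_time, get_joint_pos, get_qvel, get_effort, get_tcp_pos, get_ee_rot, get_ft_force, get_ft_torque, get_grip_width, get_finger_force gives the robot as it stands. Calls block until the motion is done:
- move_pose(position, orientation): joint-space move of the TCP to a pose.
- movel(position, frame=None, v=0.15, until_force=None): straight line of the TCP; frame=None keeps the orientation; v is the mean speed in m/s. With until_force (N) it stops when the force on the tool has changed by that much, and returns True; else False.
- movej(angles): joint-space move.
- command_gripper(opening): opening from 0.0 (shut) to 1.0 (fully open); the grip force is fixed at half the most; returns when the fingers have stopped.
- wait(seconds).
- inverse_kinematics(position, orientation): joint angles nearest the present ones, or None.
- read_camera(name): name is "scene" or "top" or "wrist"; returns the picture (384x512x3 uint8, red, green, blue); there is no depth.
- camera_info(name): a dict with "intrinsics" (3x3 intrinsics, pixels), "T" (4x4, takes a point from camera to world coordinates); the wrist camera has in their place "tool_from_camera" (4x4, takes a point from camera to tool coordinates, whose origin is the TCP and whose axes are the flange's). Camera axes: x right, y up, looking along -z (the intrinsics and any distortion apply to the point x, -y, -z); pixel columns grow to the right and rows downward; lengths in m; the calibration is good to about 2 mm. The wrist camera is an equidistant fisheye: a pixel r from the principal point sees the ray r / f radians off the axis. A picture is of the moment at which its call begins: read the wrist's pose just before it. camera_info takes no time and is no camera call.
A pose or a line that the arm cannot do raises MotionError and nothing moves.
- job_done(): hands the job in; it is judged then, once.
Readings, each from a call of its own:
- get_time(): time.
- get_joint_pos(): joint angles.
- get_qvel(): joint speeds.
- get_effort(): joint torques, N m.
- get_tcp_pos(): TCP position.
- get_ee_rot(): TCP orientation.
- get_ft_force(): force on the tool from outside, world axes, zero at the start.
- get_ft_torque(): the same for the moment, N m.
- get_grip_width(): opening from 0.0 (shut) to 1.0 (fully open).
- get_finger_force(): force on a finger pad.
Only numpy, scipy, OpenCV 4.12 (cv2) and the standard library are available. Lean on these libraries where they do the work, as an engineer would, in place of code of your own. Each camera call takes 0.05 s, during which the arm holds its last target. There are 200 camera calls.

## Working session

There is one attempt and no reset: what is moved stays moved. The work goes in short steps, each a Python script; the robot and the scene stay as the last script left them, time stands still between calls to the robot, and variables do not carry over. Pictures are saved under pics/ and viewed, at most 10 in all, crops included, and the job is handed in when it is done.

```bash
mkdir -p pics; python3 - <<'E'
from station import *
import cv2
for n in("scene","top"):
    im=read_camera(n); cv2.imwrite(f"pics/{n}0.png",im[:,:,::-1]); print(n,camera_info(n))
print(camera_info("wrist"),get_ee_rot(),get_time())
E
```

```text
scene {'intrinsics': array([[388.46365741,   0.        , 261.06574914],
       [  0.        , 388.46365741, 190.53645521],
       [  0.        ,   0.        ,   1.        ]]), 'T': array([[ 0.6260726 ,  0.38952031, -0.67550502, -0.07866573],
       [-0.77959398,  0.29454634, -0.55269855, -0.89663401],
       [-0.01631978,  0.87264906,  0.48807508,  0.5164613 ],
       [ 0.        ,  0.        ,  0.        ,  1.        ]])}
top {'intrinsics': array([[409.0286985 ,   0.        , 250.39360099],
       [  0.        , 409.0286985 , 191.3782861 ],
       [  0.        ,   0.        ,   1.        ]]), 'T': array([[ 6.51989883e-02,  9.77763410e-01, -1.99318351e-01,
         2.60292792e-01],
       [-9.97872081e-01,  6.40120969e-02, -1.24000823e-02,
        -3.92787473e-01],
       [ 6.34438859e-04,  1.99702691e-01,  9.79856333e-01,
         1.29058459e+00],
       [ 0.00000000e+00,  0.00000000e+00,  0.00000000e+00,
         1.00000000e+00]])}
{'intrinsics': array([[297.31863964,   0.        , 256.70140448],
       [  0.        , 297.31863964, 189.77124462],
       [  0.        ,   0.        ,   1.        ]]), 'tool_from_camera': array([[-7.62327306e-05,  9.63488412e-01,  2.67750021e-01,
         7.29601453e-02],
       [ 9.99999053e-01, -2.94559226e-04,  1.34467612e-03,
         7.75878426e-04],
       [ 1.37444810e-03,  2.67749870e-01, -9.63487477e-01,
        -1.95899802e-01],
       [ 0.00000000e+00,  0.00000000e+00,  0.00000000e+00,
         1.00000000e+00]])} [-6.78806017e-04  9.80484203e-01  1.96596677e-01 -1.14864885e-04] 0.1
```

View pics/scene0.png

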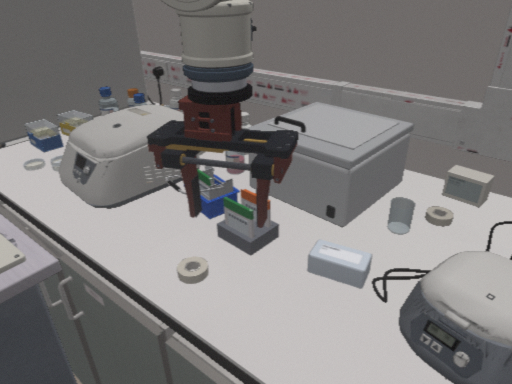

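View pics/top0.png

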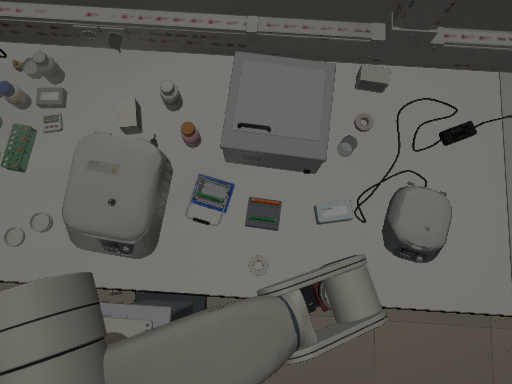

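The scene view shows the green and orange cassettes in the stand near (250,215) and the tank near (213,195). In the top view the stand is at (264,213), with orange at (266,201) and green at (264,218). The tank is at (212,193) with its seated green cassette near (211,198), and the bail grip is at (201,221), on the robot's side. Next I'll measure these by colour and set up helpers.

```bash
cat > h.py <<'E'
import numpy as np, cv2
from scipy.spatial.transform import Rotation as R
from station import *
def rot(q): return R.from_quat([q[1],q[2],q[3],q[0]])
def quat(yaw):
    "tool down, tool x axis horizontal at angle yaw"
    r=R.from_euler('z',yaw)*R.from_euler('x',np.pi); x,y,z,w=r.as_quat(); return np.array([w,x,y,z])
def cast(name,px,z,pose=None):
    px=np.atleast_2d(np.float64(px)); c=camera_info(name); K=c["intrinsics"]
    u=(px-K[:2,2])/K[0,0]
    if name=="wrist":
        r=np.linalg.norm(u,axis=1)[:,None]; d=np.c_[u*np.sinc(r/np.pi),np.cos(r)]
        T=np.eye(4);T[:3,:3]=rot(pose[1]).as_matrix();T[:3,3]=pose[0];T=T@c["tool_from_camera"]
    else: d=np.c_[u,np.ones(len(u))];T=c["T"]
    d=d*[1,-1,-1]@T[:3,:3].T
    return T[:3,3]+d*((z-T[2,3])/d[:,2])[:,None]
def mask(im,lo,hi,m=10):
    hsv=cv2.cvtColor(im,cv2.COLOR_RGB2HSV); k=cv2.inRange(hsv,lo,hi)
    cs=cv2.findContours(k,cv2.RETR_EXTERNAL,cv2.CHAIN_APPROX_NONE)[0]
    return sorted([c[:,0].astype(float) for c in cs if cv2.contourArea(c)>=m],key=lambda c:-cv2.contourArea(c.astype(np.float32)))
G=((45,90,40),(80,255,255)); O=((5,120,80),(18,255,255)); B=((100,120,50),(125,255,255))
def rect(P):
    r=cv2.minAreaRect(P[:,:2].astype(np.float32)*1000); b=cv2.boxPoints(r); e=[b[1]-b[0],b[2]-b[1]]; e=max(e,key=np.linalg.norm)
    a=np.degrees(np.arctan2(e[1],e[0]))%180
    return np.round(np.r_[np.array(r[0])/1000,sorted(r[1]),a],4)
E
python3 - <<'E'
from h import *
im=cv2.imread("pics/top0.png")[:,:,::-1].copy()
for n,c,z in(("G",G,.098),("O",O,.098),("B",B,.05)):
    for q in mask(im,*c,m=6):
        if 150<q[:,0].mean()<330 and q[:,1].mean()>110: print(n,q.mean(0).round(1),rect(cast("top",q,z)))
print("grip",cast("top",[201,221],.09))
cv2.imwrite("pics/topc.png",cv2.resize(cv2.imread("pics/top0.png")[160:290,160:360],None,fx=4,fy=4,interpolation=cv2.INTER_CUBIC))
E
```

```text
G [261.  217.8] [ 0.4249 -0.415  10.2809 74.2944 86.5574]
G [208. 196.] [ 0.4808 -0.2525  9.4697 74.6992 75.1035]
O [187.2 127.7] [ 0.6901 -0.1703 35.6335 37.0627 93.7522]
O [264.6 200.7] [ 0.4777 -0.4213  7.3649 80.7694 86.0195]
B [205.7 204.6] [ 0.4617 -0.2453 14.408  98.2813 72.1694]
B [226.5 191.4] [  0.4961  -0.2844  63.4629  91.0983 167.8385]
grip [[ 0.40594253 -0.23792575  0.09      ]]
```

View pics/topc.png

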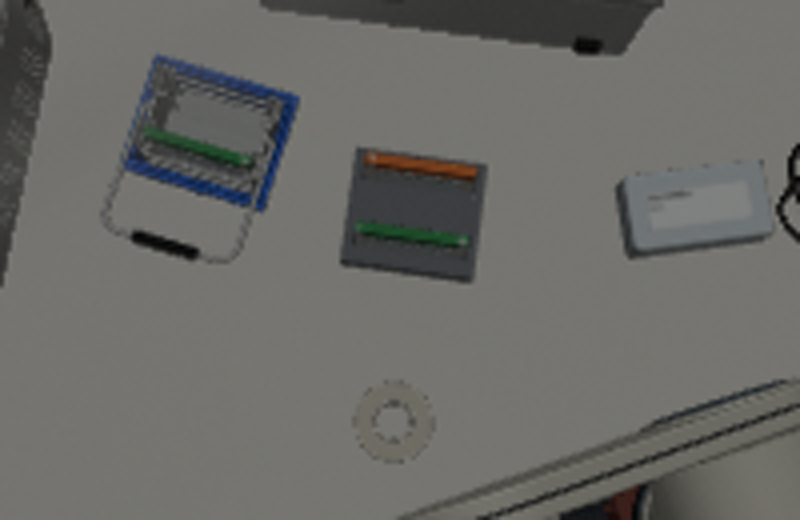

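The crop shows the loose green strip, the orange strip and the carrier with its bail folded toward the robot. The carrier's y axis is at about 75° and the stand's at about 86°. I'll go above the stand and look with the wrist camera.

```bash
python3 - <<'E'
from h import *
def look(n):
    p=(get_tcp_pos(),get_ee_rot()); im=read_camera("wrist"); cv2.imwrite(f"pics/{n}.png",im[:,:,::-1]); print(n,p[0].round(4),get_time())
    for k,c,z in(("G",G,.098),("O",O,.098),("B",B,.05)):
        for q in mask(im,*c,m=30)[:4]: print(k,q.mean(0).round(),rect(cast("wrist",q,z,p)))
move_pose([.475,-.27,.24],quat(np.radians(75))); look("w_tank")
move_pose([.425,-.418,.2],quat(np.radians(86))); look("w_stand")
E
python3 -c "
import cv2,numpy as np
cv2.imwrite('pics/w2.png',cv2.resize(np.hstack([cv2.imread('pics/w_tank.png'),cv2.imread('pics/w_stand.png')])[:, 0:1024],(800,300)))"
```

```text
w_tank [ 0.4747 -0.2707  0.2399] 1.6
G [260. 158.] [ 0.4825 -0.2557  6.0235 80.9432 76.7652]
G [249. 273.] [ 0.4297 -0.398   7.4271 23.6786 86.4192]
O [403.  54.] [  0.6901  -0.1704  40.3315  43.7506 137.1677]
O [288. 269.] [ 0.4805 -0.4069  7.4868 34.1803 85.7556]
B [295. 134.] [  0.5376  -0.25    64.3803 135.1474 110.0958]
B [245. 155.] [  0.463   -0.2554  10.9082 101.7773  76.4874]
w_stand [ 0.4246 -0.418   0.1998] 2.3417
G [260. 181.] [ 0.4274 -0.4195  5.2854 66.0895 85.8638]
G [304.  10.] [ 0.4839 -0.2446  7.5525 26.6944 74.5016]
G [300.  43.] [ 0.4771 -0.2792  4.689  20.5822 74.7497]
O [308. 178.] [ 0.4779 -0.42    9.2526 75.1269 85.8161]
B [331.  59.] [  0.5281  -0.285   66.3092 139.4336  40.8873]
B [280.  22.] [ 0.4649 -0.2416 10.3291 59.0055 75.7944]
```

View pics/w_tank.png

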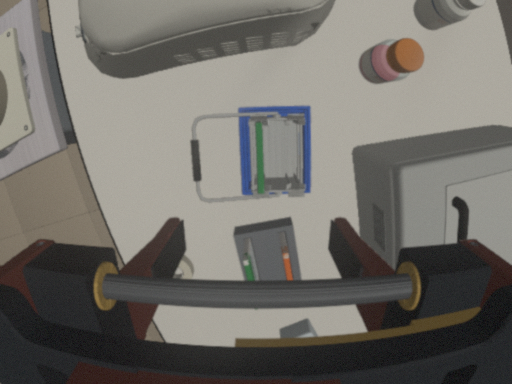

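View pics/w_stand.png

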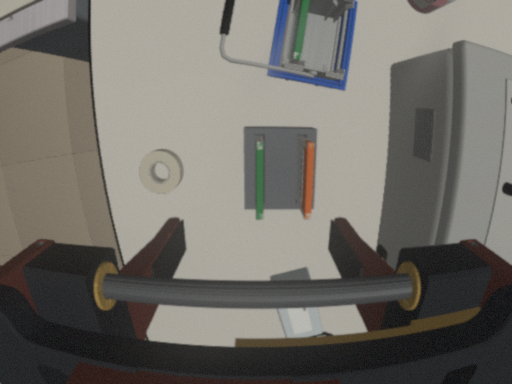

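Wrist over tank: the seated green strip is at (260,158), the bail grip is at about (195,160) and the free slot is to the right of the strip at about (290,158). Wrist over stand: the green strip is at (260,181) and orange at (308,178). The fingers are clear of everything. I'll refine the strip ends with a looser mask before grasping.

```bash
python3 - <<'E'
from h import *
L=((40,50,20),(90,255,255))
pt=(np.array([.4747,-.2707,.2399]),quat(np.radians(75))); ps=(np.array([.4246,-.418,.1998]),quat(np.radians(86)))
print(get_ee_rot(),ps[1])
def go(n,cam,c,roi,z,p=None,hull=True):
    im=cv2.imread(f"pics/{n}.png")[:,:,::-1].copy(); m=np.zeros_like(im); x0,x1,y0,y1=roi; m[y0:y1,x0:x1]=im[y0:y1,x0:x1]
    q=np.vstack(mask(m,*c,m=3)); print(n,len(q),q.min(0),q.max(0),rect(cast(cam,q,z,p)))
go("w_tank","wrist",L,(240,275,110,205),.099,pt)
go("w_stand","wrist",L,(245,275,120,230),.098,ps)
go("w_stand","wrist",O,(290,330,120,230),.098,ps)
go("top0","top",L,(185,235,180,212),.099)
go("top0","top",L,(240,290,205,230),.098)
go("w_tank","wrist",((0,0,0),(180,255,75)),(185,206,130,190),.090,pt)
go("w_tank","wrist",B,(230,320,100,200),.05,pt)
go("top0","top",B,(180,240,170,220),.05)
E
```

```text
[-5.91856375e-05  7.31731866e-01  6.81592572e-01  1.96907128e-04] [4.47824985e-17 7.31353702e-01 6.81998360e-01 4.17603554e-17]
w_tank 148 [256. 122.] [263. 193.] [ 0.4822 -0.2554  7.3126 83.1236 76.5508]
w_stand 160 [256. 143.] [263. 218.] [ 0.4274 -0.4195  7.378  80.0637 85.9628]
w_stand 150 [303. 143.] [313. 213.] [ 0.4779 -0.42    9.2539 75.1502 85.975 ]
top0 55 [196. 192.] [222. 201.] [ 0.4788 -0.256  10.6276 82.1843 76.8465]
top0 61 [249. 215.] [277. 221.] [ 0.4244 -0.4193 11.4615 83.0428 85.9108]
w_tank 1788 [0. 0.] [511. 383.] [ 4.1990000e-01 -4.3070000e-01  9.2110490e+02  1.5444241e+03
  1.6530710e+02]
w_tank 446 [240. 107.] [309. 193.] [  0.503   -0.2586  90.2384 113.6055  76.8732]
top0 157 [191. 179.] [234. 211.] [  0.5012  -0.261   93.6048 110.7447  76.2884]
```

```bash
python3 - <<'E'
from h import *
q=quat(np.radians(85.95))
command_gripper(.45)
move_pose([.4265,-.4192,.12],q)
print(movel([.4265,-.4192,.066],v=.1,until_force=8)); 
command_gripper(0); print("w",get_grip_width()*88,get_finger_force(),get_ft_force().round(1))
movel([.4265,-.4192,.185],v=.1); print(get_grip_width()*88,get_ft_force().round(2))
q=quat(np.radians(76.6))
move_pose([.525,-.2656,.185],q)
p=(get_tcp_pos(),get_ee_rot()); im=read_camera("wrist"); cv2.imwrite("pics/w_above.png",im[:,:,::-1]); print(p[0].round(4),get_time())
E
```

```text
False
w 0.49467221453626303 0.0 [ 0.6  0.  -0.5]
0.4404146093006537 [-0.28 -0.07 -0.  ]
[ 0.5247 -0.266   0.1847] 7.225
```

View pics/w_above.png

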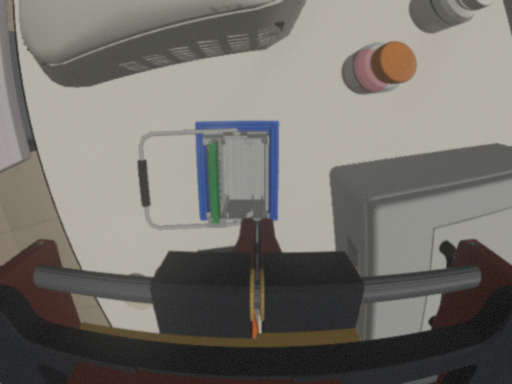

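The wrist view shows shut, empty fingers at (257,222), the filled slot at (213,182) and the free slot to its right. The grasp missed, so I'll check what happened at the stand.

```bash
python3 - <<'E'
from h import *
im=read_camera("scene"); t=read_camera("top")
a=cv2.resize(im[150:270,160:320,::-1],None,fx=2.5,fy=2.5,interpolation=cv2.INTER_CUBIC)
b=cv2.resize(t[160:280,170:330,::-1],None,fx=2.5,fy=2.5,interpolation=cv2.INTER_CUBIC)
cv2.imwrite("pics/chk.png",np.hstack([a,b])); cv2.imwrite("pics/top1.png",t[:,:,::-1])
for q in mask(t,(40,50,20),(90,255,255),m=6):
    if 150<q[:,0].mean()<330 and 110<q[:,1].mean(): print(q.mean(0),rect(cast("top",q,.098)))
E
```

```text
[263.14754098 218.32786885] [ 0.4244 -0.4193 11.4615 83.0428 85.9108]
[215.72413793 198.62068966] [ 0.474  -0.2762 10.4204 40.5576 75.1347]
```

View pics/chk.png

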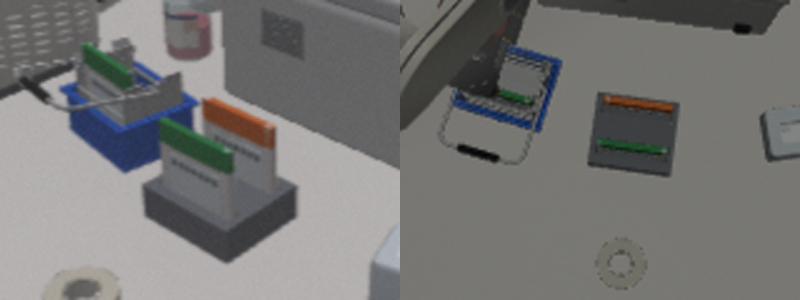

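The cassette is still in the stand, undisturbed, in both views (scene crop (195,160), top crop (630,147)). I'll retry with readings at each stage.

```bash
python3 - <<'E'
from h import *
q=quat(np.radians(85.95))
command_gripper(.5); print("w",get_grip_width(),get_time())
move_pose([.4265,-.4192,.12],q); print(get_tcp_pos())
print(movel([.4265,-.4192,.075],v=.08,until_force=8),get_tcp_pos(),get_ft_force().round(1),get_grip_width(),get_time())
im=read_camera("wrist"); cv2.imwrite("pics/w_low.png",im[:,:,::-1])
E
```

```text
w 0.49450443874780364 8.15
[ 0.42697712 -0.41897438  0.12026986]
False [ 0.42655925 -0.41928036  0.07486242] [0.5 0.2 0.4] 0.49849427051741824 9.6583
```

View pics/w_low.png

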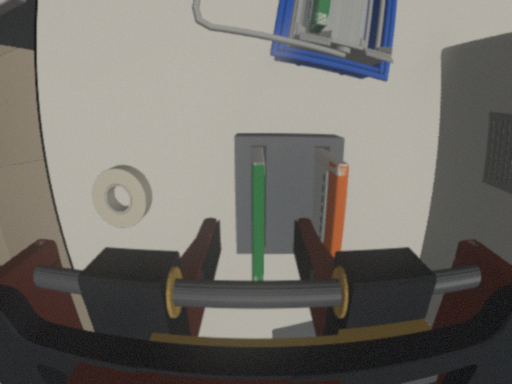

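The wrist view shows the green strip at column 258 centred between the open fingers (tips near (210,225) and (305,225)), and the orange strip at (335,200) is clear. I'll close on it.

```bash
python3 - <<'E'
from h import *
movel([.4265,-.4192,.066],v=.08)
command_gripper(0); print(get_grip_width()*88,get_finger_force(),get_ft_force().round(1),get_tcp_pos(),get_time())
wait(.3); print(get_grip_width()*88,get_finger_force(),get_time())
E
```

```text
0.13080755651995038 0.0 [ 0.4 -0.  -0.6] [ 0.42652928 -0.41919792  0.06600706] 10.7583
0.30595202222474027 0.0 11.0583
```

```bash
python3 - <<'E'
from h import *
a=read_camera("wrist")[100:320,150:400]; b=read_camera("scene")[120:260,170:330]; 
cv2.imwrite("pics/c2.png",np.hstack([cv2.resize(x[:,:,::-1],(400,400),interpolation=cv2.INTER_CUBIC) for x in(a,b)]))
E
```

```text
(no output)
```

View pics/c2.png

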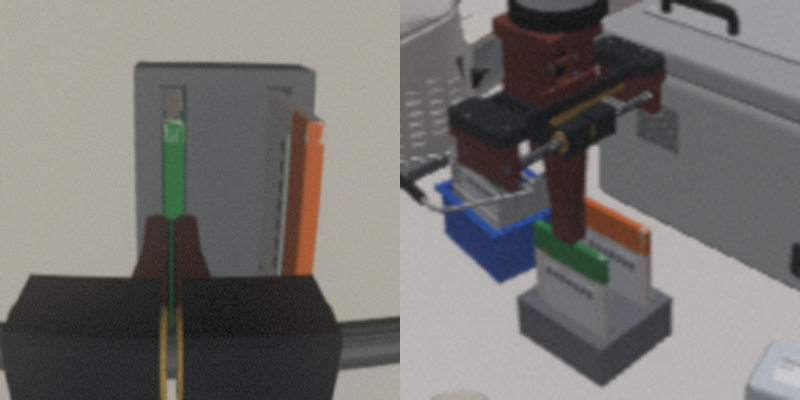

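The wrist crop shows the shut fingers covering the strip (gap narrower than the strip). The scene crop shows the tips ending at the strip's top edge at crop (570,240), which is full-image pixel (238,204). The real tips look higher than the reported TCP, so I'll check by projection.

```bash
python3 - <<'E'
from h import *
c=camera_info("scene");T=np.linalg.inv(c["T"])
def pr(p):
    v=T[:3,:3]@p+T[:3,3]; v=v*[1,-1,-1]; return (c["intrinsics"]@(v/v[2]))[:2].round(1)
print("tcp",pr(get_tcp_pos()))
for z in(.066,.08,.09,.098,.108,.12): print(z,pr([.4265,-.4192,z]))
# finger colour (dark red) in the current scene: lowest point near tip
im=read_camera("scene"); k=cv2.inRange(cv2.cvtColor(im,cv2.COLOR_RGB2HSV),(0,80,20),(12,255,140))[150:230,220:255]
k|=cv2.inRange(cv2.cvtColor(im,cv2.COLOR_RGB2HSV),(168,80,20),(180,255,140))[150:230,220:255]
ys,xs=np.nonzero(k); print("tip row",150+ys.max(),"col",220+xs[ys==ys.max()])
print("ee",rot(get_ee_rot()).as_matrix().round(3))
q=np.vstack(mask(im[150:250,200:245].copy(),(45,90,30),(85,255,255),m=5)); print("green px rows/cols",q.min(0)+[200,150],q.max(0)+[200,150])
E
```

```text
tcp [238.2 216.8]
0.066 [238.2 216.8]
0.08 [237.9 211.2]
0.09 [237.7 207.1]
0.098 [237.5 203.9]
0.108 [237.3 199.7]
0.12 [237.  194.7]
tip row 204 col [239]
ee [[ 0.071  0.997  0.   ]
 [ 0.997 -0.071 -0.   ]
 [-0.     0.    -1.   ]]
green px rows/cols [224. 197.] [244. 215.]
```

By projection the real fingertips sit at z≈0.098 while the reported TCP is at 0.066. The wrist view gives the same offset independently (tip row about 218, where 202 was expected). So the fingers end about 31 mm short of the stated TCP, and I'll go that much deeper with a force guard.

```bash
python3 - <<'E'
from h import *
movel([.4265,-.4192,.085],v=.1); command_gripper(.4)
print(movel([.4265,-.4192,.037],v=.08,until_force=6),get_tcp_pos(),get_ft_force().round(1))
command_gripper(0); print(get_grip_width()*88,get_finger_force(),get_ft_force().round(1),get_time())
E
```

```text
False [ 0.42657322 -0.41929166  0.0368905 ] [ 0.4  0.1 -0.2]
7.732507352582143 29.9989914894104 [-0.4  0.   3.5] 13.5583
```

```bash
python3 - <<'E'
from h import *
movel([.4265,-.4192,.152],v=.12); print(get_grip_width()*88,get_ft_force().round(2))
move_pose([.525,-.2656,.152],quat(np.radians(76.6)))
p=(get_tcp_pos(),get_ee_rot()); im=read_camera("wrist"); cv2.imwrite("pics/w_hold.png",im[:,:,::-1]); print(p[0],get_ee_rot(),get_time())
for q in mask(im,(40,50,20),(90,255,255),m=20)[:5]: print(q.mean(0).round(),q.min(0),q.max(0),"held",rect(cast("wrist",q,p[0][2]+.061,p)),"filled",rect(cast("wrist",q,.099,p)))
E
```

```text
7.650125342205751 [-0.27 -0.38 -1.52]
[ 0.52459133 -0.26596871  0.15154192] [-1.77183120e-04  7.84821362e-01  6.19721958e-01 -3.06213241e-04] 15.475
[256. 227.] [248. 171.] [265. 281.] held [ 0.5278 -0.2519  8.7339 59.5314 77.2518] filled [  0.5162  -0.2994  16.0861 109.6459  77.2517]
[209. 189.] [202. 147.] [216. 235.] held [ 0.5103 -0.228   5.6067 43.8898 76.7415] filled [ 0.4839 -0.2554 10.3265 80.8369 76.7416]
```

```bash
python3 - <<'E'
from h import *
movel([.5258,-.2664,.152],v=.1)
r=movel([.5258,-.2664,.0375],v=.06,until_force=7)
print(r,get_tcp_pos(),get_ft_force().round(2),get_ft_torque().round(2),get_grip_width()*88,get_time())
E
```

```text
True [ 0.52563441 -0.26629644  0.03833181] [-0.88  0.91  4.68] [0.04 0.09 0.03] 7.931654725448531 17.5417
```

It stopped at z=0.0383, which matches home at 0.038. Now release, rise and check both strips and the sleeve.

```bash
python3 - <<'E'
from h import *
command_gripper(.27)
movel([.5258,-.2664,.15],v=.15)
move_pose([.45,-.26,.15],quat(np.radians(76.6))); command_gripper(.5)
p=(get_tcp_pos(),get_ee_rot()); im=read_camera("wrist"); cv2.imwrite("pics/w_bail.png",im[:,:,::-1]); print(p[0],get_time())
for q in mask(im,(40,50,20),(90,255,255),m=20)[:5]: print(q.mean(0).round(),rect(cast("wrist",q,.099,p)))
for q in mask(im,(0,0,0),(180,255,80),m=60): 
    r=rect(cast("wrist",q,.095,p)); print("dark",q.mean(0).round(),q.min(0),q.max(0),r)
E
```

```text
[ 0.45021346 -0.259942    0.14990846] 19.9
[339. 179.] [ 0.5229 -0.2653 12.0221 82.083  76.6686]
[291. 179.] [ 0.4813 -0.2548  9.4592 83.6391 77.9583]
dark [274. 301.] [  0. 209.] [511. 383.] [ 3.9200000e-01 -4.7970000e-01  4.1579150e+02  1.1163523e+03
  1.6682740e+02]
dark [205. 180.] [200. 154.] [210. 207.] [ 0.4085 -0.2387  7.8521 48.0736 77.0067]
dark [335. 178.] [329. 134.] [339. 222.] [ 0.5203 -0.2639  5.2437 80.8398 76.6454]
dark [42. 77.] [32.  0.] [ 58. 148.] [ 2.621000e-01 -8.410000e-02  1.429810e+01  1.699845e+02  8.993610e+01]
dark [137.  47.] [120.  31.] [156.  58.] [ 3.778000e-01 -1.099000e-01  2.582840e+01  2.934380e+01  1.116715e+02]
dark [286. 178.] [284. 140.] [287. 216.] [ 0.4778 -0.2536  2.2213 68.3041 77.0207]
dark [498.  14.] [489.   0.] [509.  25.] [ 7.528000e-01 -1.249000e-01  1.204060e+01  3.701010e+01  1.287914e+02]
```

View pics/w_bail.png

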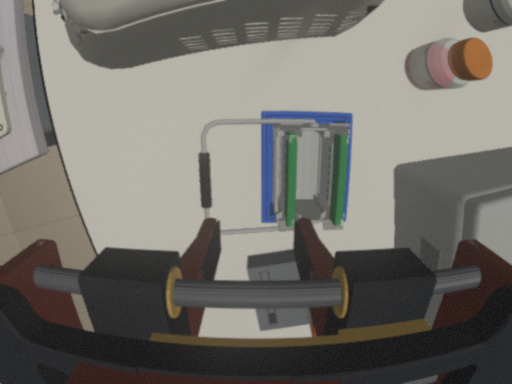

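Both strips are level, 43 mm apart and equal in length at (291,179) and (339,179), so the cassette is home. The sleeve is at (205,180), which gives (0.4085,-0.2387) and agrees with the expected geometry. Next I'll grip it and swing.

```bash
python3 - <<'E'
from h import *
a=np.radians(-13.2); u=np.array([np.cos(a),np.sin(a),0]); s=np.array([.4085,-.2387,.045])
move_pose(s+[0,0,.06],quat(np.radians(76.8))); command_gripper(.35)
print(movel(s,v=.1,until_force=6),get_tcp_pos())
command_gripper(0); print(get_grip_width()*88,get_finger_force(),get_ft_force().round(1),get_time())
if get_grip_width()*88<8: raise SystemExit
for d in range(20,91,10):
    t=np.radians(d); t0=np.radians(10)
    movel(s+.1*(np.cos(t0)-np.cos(t))*u+[0,0,.1*(np.sin(t)-np.sin(t0))],v=.08)
    print(d,get_tcp_pos().round(4),get_ft_force().round(1),round(get_grip_width()*88,1))
    if np.linalg.norm(get_ft_force())>25: break
print(get_time()); im=read_camera("wrist"); cv2.imwrite("pics/w_up.png",im[:,:,::-1]); cv2.imwrite("pics/s_up.png",read_camera("scene")[:,:,::-1])
E
```

```text
False [ 0.4087224  -0.23883993  0.04518363]
9.048467635823133 30.00089854001999 [-3.   0.3  5.8] 21.9333
20 [ 0.4128 -0.2397  0.0619] [-1.5 -0.  -1. ] 9.2
30 [ 0.4201 -0.2414  0.0776] [-2.3 -0.  -0.5] 9.0
40 [ 0.4294 -0.2435  0.0919] [-3.6  1.   1.8] 8.9
50 [ 0.4396 -0.2457  0.1043] [-10.9   1.2   8.2] 8.9
60 [ 0.454  -0.2492  0.1154] [-13.6   4.2  19.8] 9.2
70 [ 0.472  -0.2536  0.1236] [-7.2  5.1 19.3] 9.2
80 [ 0.4893 -0.2577  0.1277] [-3.6  1.9 12.4] 9.4
90 [ 0.5061 -0.2618  0.1287] [-1.6  1.1  8.8] 9.5
24.8667
```

Sleeve is upright and forces are modest. Now lift, then check.

```bash
python3 - <<'E'
from h import *
p=get_tcp_pos().copy()
for dz in(.01,.03,.115):
    movel(p+[0,0,dz],v=.05); print(get_tcp_pos().round(4),get_ft_force().round(1),get_ft_torque().round(2),round(get_grip_width()*88,1))
wait(1.0); print(get_time())
a=read_camera("scene"); cv2.imwrite("pics/s_f.png",a[:,:,::-1]); b=read_camera("wrist"); cv2.imwrite("pics/w_f.png",b[:,:,::-1])
q=(get_tcp_pos(),get_ee_rot())
for m in mask(b,(40,50,20),(90,255,255),m=20)[:4]: print("wr",m.mean(0).round(),rect(cast("wrist",m,.099+.115,q)))
for m in mask(a,(40,50,20),(90,255,255),m=15)[:6]: 
  print("sc",m.mean(0).round(),m.min(0),m.max(0))
for x in mask(a,*B,m=30)[:3]: print("blue",x.min(0),x.max(0))
E
python3 -c "
import cv2
cv2.imwrite('pics/fin.png',cv2.resize(cv2.imread('pics/s_f.png')[80:280,120:340],None,fx=2.6,fy=2.6,interpolation=2))"
```

```text
[ 0.5059 -0.2618  0.1386] [-0.4  0.1 -5.7] [-0.04 -0.06  0.01] 9.0
[ 0.5059 -0.2618  0.1591] [-0.8  0.  -3.3] [-0.04  0.1  -0.01] 9.1
[ 0.5057 -0.2617  0.2434] [-0.4  0.7 -4.4] [-0.05 -0.03 -0.03] 9.5
28.7417
wr [286. 194.] [ 0.5296 -0.2628  9.0112 76.0584 76.9595]
wr [231. 197.] [ 0.4869 -0.2562  8.5356 65.6133 76.7827]
sc [199. 131.] [190. 122.] [207. 139.]
sc [212. 125.] [206. 119.] [218. 132.]
sc [223. 129.] [220. 124.] [226. 134.]
blue [185. 175.] [238. 217.]
blue [100.  87.] [110.  95.]
blue [134.  94.] [143. 101.]
```

```bash
python3 - <<'E'
from h import *
c=camera_info("scene");T=np.linalg.inv(c["T"])
def pr(p):
    v=T[:3,:3]@p+T[:3,3]; v=v*[1,-1,-1]; return (c["intrinsics"]@(v/v[2]))[:2].round(1)
q=(get_tcp_pos(),get_ee_rot()); b=read_camera("wrist"); a=read_camera("scene")
b0=cv2.imread("pics/w_f.png")[:,:,::-1]
L=(40,50,20),(90,255,255)
for z in(.204,.214,.224):
    for m in mask(b,*L,m=20)[:2]:
        top=m[m[:,1]<=m[:,1].min()+1].mean(0); w=cast("wrist",top,z,q)[0]; print(z,"wrist far end",top,w.round(4),"-> scene",pr(w))
for m in mask(a,*L,m=15)[:3]: l=m[m[:,0]<=m[:,0].min()+1]; print("scene left end",l.min(0),l.max(0), "right end",m[m[:,0]>=m[:,0].max()-1].mean(0))
for m in mask(b0.copy(),*L,m=20)[:2]+mask(b,*L,m=20)[:2]: print("motion",m.mean(0))
# free hang of lowest carrier edge: gap between carrier and tank in scene
print(get_ft_force().round(2),get_qvel().round(3),get_time())
E
```

```text
0.204 wrist far end [287.83333333 151.83333333] [ 0.5391 -0.2297  0.204 ] -> scene [208.  122.5]
0.204 wrist far end [235.5 150.5] [ 0.4985 -0.2191  0.204 ] -> scene [192.5 126.3]
0.214 wrist far end [287.83333333 151.83333333] [ 0.5384 -0.228   0.214 ] -> scene [207.  118.4]
0.214 wrist far end [235.5 150.5] [ 0.4996 -0.2179  0.214 ] -> scene [192.1 122. ]
0.224 wrist far end [287.83333333 151.83333333] [ 0.5377 -0.2264  0.224 ] -> scene [206.  114.4]
0.224 wrist far end [235.5 150.5] [ 0.5006 -0.2167  0.224 ] -> scene [191.6 117.7]
scene left end [190. 123.] [191. 131.] right end [205.09090909 134.        ]
scene left end [207. 119.] [208. 127.] right end [217.16666667 127.41666667]
scene left end [220. 124.] [221. 134.] right end [225.57142857 130.        ]
motion [285.890625   194.40104167]
motion [231.15568862 196.89820359]
motion [286.72511848 195.46919431]
motion [231.71195652 193.51086957]
[-0.24 -0.38 -4.09] [ 0.     0.002  0.    -0.     0.001  0.001] 28.9417
```

Both strip tops triangulate to z≈0.213 and agree within about 1 mm. That means the carrier is level, with its underside about 118 mm up, well above the 50 mm rim, and it's still.

```bash
python3 -c "
from station import *
wait(.5); print(get_grip_width()*88,get_ft_force().round(2)); print(job_done())"
```

```text
9.169649793027673 [-0.17 -0.45 -4.87]
the job is handed in; nothing more can be done
None
```

The job is handed in: the green cassette is home in the carrier, and the carrier with both cassettes hangs by its bail about 68 mm above the tank rim, level across x to about 1 mm; along y I did not measure it. Two grasps closed on nothing before I found that the fingers end about 31 mm short of the stated TCP; the cassette had not moved.

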